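Tip a tray of toad castings into the feed hopper and run the batch into the bin

ROBOT

A 6-joint arm with a two-finger parallel gripper is mounted at the origin on a cart in front of the work surface, level with it; the furniture and walls round the work are solid. World frame = base frame: x ahead of the robot, y to its left, z up, the work surface at z = 0. Lengths are in m, angles in rad, forces in N, time in s.
With the tool pointing down it reaches from about 0.275 to 0.875 m from the base axis. Payload 12.5 kg.
Tool frame: the origin (TCP) lies on the centre line of the jaws, within the pads' length; the fingertips stand r.finger_overhang ahead of it and the grasp point (between the pads) lies 3 mm ahead of it (r.finger_overhang is the distance from the TCP to the fingertips, in m); z points along the fingers, y is the line along which they close (so a half turn about z gives the same grasp; the last joint's range is limited). The gripper opens to 85 mm and grips with 20 to 120 N. Pads are 22 mm wide; open, the fingers measure 114 mm over their backs; the gripper's body (76 mm by 85 mm) begins 54 mm behind the grasp point. The pads swing forward as they close: fully open they stand 13 mm farther back than shut.
Start: joints at [-0.085, 0.351, 1.652, -0, 1.139, -0.085], TCP at [0.55, 0, 0.253] pointing down, gripper open.
Joint ranges: [-2.75, 2.75], [-0.79, 2.1], [0.01, 2.65], [-1.57, 4.71], [0.07, 3.14], [-2.87, 2.87]. Speed limits (rad/s): [2.22, 2.22, 2.79, 3.14, 3.14, 3.14].

INTERFACE

Orientations are given as a unit quaternion [x, y, z, w].
In Python, from cell import r, optics gives the robot as it stands. The module is installed in compiled form; this text tells all that it offers. Calls block until the motion is done:
- r.move_to(position, orientation): joint-space move of the TCP to a pose.
- r.move_linear(position, rot=None, vel=0.15): straight line of the TCP; rot=None keeps the orientation; vel is the mean speed in m/s.
- r.set_joints(angles): joint-space move.
- r.set_gripper(opening, squeeze=None): opening from 0.0 (shut) to 1.0 (fully open); squeeze is the grip in N (None keeps the last); returns when the fingers have stopped.
- r.sleep(seconds).
- r.inverse_kinematics(position, orientation): joint angles nearest the present ones, or None.
- optics.get_image(name): name is "scene" or "side" or "wrist"; returns a dict with "pixels" (384x512x3 uint8, red, green, blue), "depth" (384x512 float32, m along the optical axis (not along the pixel's ray), 0 where there is no reading), "fx", "fy", "cx", "cy" (pixels), "camera_from_world" (4x4, takes a point from world to camera coordinates); the wrist camera has in their place "mount" (4x4, takes a point from camera to tool coordinates, whose origin is the TCP and whose axes are the flange's). Camera axes: x right, y down, z forward; pixel columns grow to the right and rows downward; lengths in m; the calibration is good to about 2 mm. A picture is of the moment at which its call begins: read the wrist's pose just before it.
A pose or a line that the arm cannot do raises r.PlanningError and nothing moves.
- r.hand_in(): hands the job in; it is judged then, once.
Readings, each from a call of its own:
- r.current_t(): time.
- r.current_q(): joint angles.
- r.current_qvel(): joint speeds.
- r.current_effort(): joint torques, N m.
- r.current_tool_pos(): TCP position.
- r.current_ee_rot(): TCP orientation.
- r.current_contact_force(): force on the tool from outside, world axes, zero at the start.
- r.current_torque(): the same for the moment, N m.
- r.current_opening(): opening from 0.0 (shut) to 1.0 (fully open).
- r.current_finger_force(): force on a finger pad.
Only numpy, scipy, OpenCV 4.12 (cv2) and the standard library are available. Lean on these libraries where they do the work, as an engineer would, in place of code of your own. Each camera call takes 0.05 s, during which the arm holds its last target. There are 200 camera calls.

TASK

Take the tray of plaster toads by its cross handle and, with the hopper's slide gate still shut, tip all four toads over the low rear wall into the hopper, keeping the tray's lip low so that they slide in and are not thrown or dropped. Then stand the empty tray back on the table and raise the gate to its upper stop, so that the whole batch slides down the chute into the bin; leave the gate up and do not disturb the other things on the table.

Things in the scene. Friction and masses are not known exactly. Their poses are not given: they have to be found in the camera images.
- tray: Loose carrying tray of smooth sheet aluminium, 177 mm long (x), 154 mm wide (y), 0.3 kg; walls 42 mm high at the back (-x) and sides. It pours over its front end (+x), which has only a low lip. A wooden cross handle bridges the middle, 79 mm clear of the floor (floor 3 mm thick). Four toads lie in it. Origin: centre of its underside. A tilt of about 50 degrees empties it.
- tray_grip (a point): Middle of the tray's wooden cross handle, 12 mm behind and 98 mm above the tray's origin. The bar is 14 mm thick (along the tray's x), 26 mm tall and 146 mm long (along the tray's y). Axes as the tray's.
- tray_lip (a point): Middle of the tray's pouring edge, 93 mm in front of and 7 mm above the tray's origin. The edge is 140 mm wide and ends a 28 mm lip bent up by 12 degrees. Axes as the tray's.
- toad_1: A plaster toad casting, about 60 x 55 x 31 mm, 34 g, one of four alike that lie in the tray. Origin: centre of its underside.
- toad_2: A plaster toad casting, about 60 x 55 x 31 mm, 34 g, one of four alike that lie in the tray. Origin: centre of its underside.
- toad_3: A plaster toad casting, about 60 x 55 x 31 mm, 34 g, one of four alike that lie in the tray. Origin: centre of its underside.
- toad_4: A plaster toad casting, about 60 x 55 x 31 mm, 34 g, one of four alike that lie in the tray. Origin: centre of its underside.
- hopper: Plywood feed hopper fixed to the table, 254 mm wide at the foot. x: the way the castings run; y: across; origin on the table under the inner face of the rear wall (12 mm thick). Side walls: inner faces at y = +-90 mm, tops at z = 205 mm, up to the gate at x = 130 mm. Steel floor slopes at 28 degrees: z = 170 mm at x = 0, 101 mm at the gate, 65 mm at the chute's end, x = 197 mm.
- inlet (a point): Middle of the top edge of the hopper's rear wall, over which the tray is tipped: at x = 0, z = 186 mm of the hopper. The mouth is 180 mm wide. Axes as the hopper's.
- gate (a joint): Vertical slide gate of the hopper, between wooden guides at y = +-99 mm (tops at z = 254 mm). Metres of lift: 0 is shut, 0.080 is its upper stop. Stiff guides (about 7 N to raise) hold it where it is left.
- gate_grip (a point): Middle of the wooden grip bar on top of the gate, about 216 mm above the table when the gate is shut; it rises with the gate. The bar is 16 mm thick (along the hopper's x), 24 mm tall and 100 mm long (along the hopper's y). Axes as the hopper's.
- bin: Low grey open stacking bin standing under the end of the chute, 190 mm (x, along the run of the chute) x 220 mm (y), 56 mm high, wall 5 mm. Origin: centre of its underside. Loose, 0.45 kg.
- owl: Plaster owl, 46 x 55 x 60 mm, standing on the table as a bystander. Origin: centre of its underside.
- rabbit: Plaster rabbit, 51 x 52 x 77 mm, standing on the table as a bystander. Origin: centre of its underside.
- jar: Glass jar with black cap, 58 mm across, 96 mm high, a bystander. Origin: centre of its underside.
- tape: Roll of masking tape lying flat, 96 mm across, 25 mm high, a bystander. Origin: centre of its underside.

How it is judged:
On the way:
1. all four toads lie in the hopper, out of the tray, behind the shut gate (raised by less than 12 mm) (x of toad_1 in the frame of hopper between -0.005 and 0.135 m and y of toad_1 in the frame of hopper between -0.095 and 0.095 m and z of toad_1 in the frame of hopper between 0.09 and 0.25 m and contact force between each of toad_1, toad_2, toad_3, toad_4 and tray below 0.05 N and x of toad_2 in the frame of hopper between -0.005 and 0.135 m and y of toad_2 in the frame of hopper between -0.095 and 0.095 m and z of toad_2 in the frame of hopper between 0.09 and 0.25 m and x of toad_3 in the frame of hopper between -0.005 and 0.135 m and y of toad_3 in the frame of hopper between -0.095 and 0.095 m and z of toad_3 in the frame of hopper between 0.09 and 0.25 m and x of toad_4 in the frame of hopper between -0.005 and 0.135 m and y of toad_4 in the frame of hopper between -0.095 and 0.095 m and z of toad_4 in the frame of hopper between 0.09 and 0.25 m and value of joint gate below 0.012 m), for 0.3 s.
At the end, for the whole second after the job is handed in: All four toads lie inside the bin (slower than 0.2 m/s: one may still rock gently on its back), the gate is left raised by at least 65 mm of its 80 mm, and the empty tray stands level and at rest on the table (x of toad_1 in the frame of bin between -0.095 and 0.095 m and y of toad_1 in the frame of bin between -0.11 and 0.11 m and z of toad_1 in the frame of bin between -0.005 and 0.08 m and linear speed of each of toad_1, toad_2, toad_3, toad_4 below 0.2 m/s and x of toad_2 in the frame of bin between -0.095 and 0.095 m and y of toad_2 in the frame of bin between -0.11 and 0.11 m and z of toad_2 in the frame of bin between -0.005 and 0.08 m and x of toad_3 in the frame of bin between -0.095 and 0.095 m and y of toad_3 in the frame of bin between -0.11 and 0.11 m and z of toad_3 in the frame of bin between -0.005 and 0.08 m and x of toad_4 in the frame of bin between -0.095 and 0.095 m and y of toad_4 in the frame of bin between -0.11 and 0.11 m and z of toad_4 in the frame of bin between -0.005 and 0.08 m and value of joint gate above 0.065 m and angle between tray's own z axis and vertical below 0.1 rad and height (world z) of tray below 0.012 m and linear speed of tray below 0.02 m/s); the robot touches nothing.
It fails at once if a toad is thrown or dropped (it reaches 1.8 m/s) (linear speed of any of toad_1, toad_2, toad_3, toad_4 above 1.8 m/s).
It fails at once if a bystander (owl, rabbit, jar, tape) is moved by more than 30 mm (distance of any of owl, rabbit, jar, tape from where it was at the start of the episode above 0.03 m).
It also fails if it takes over 64 s, if anything falls off the work surface, if the arm or the gripper's body presses on something with over 40 N, if the wrist force passes 120 N, or if a joint passes its speed limit or range.

## Working session

There is one attempt and no reset: what is moved stays moved. The work goes in short steps, each a Python script; the robot and the scene stay as the last script left them, time stands still between calls to the robot, and variables do not carry over. Pictures are saved under pics/ and viewed, at most 10 in all, crops included, and the job is handed in when it is done.

```bash
mkdir -p pics
cat > h.py <<'E'
import numpy as np, cv2
from cell import r, optics
def save(n,f):
    d=optics.get_image(n); cv2.imwrite(f'pics/{f}.png',d['pixels'][:,:,::-1]); np.savez(f'pics/{f}.npz',**d); return d
def cloud(d):
    z=d['depth'].astype(float); v,u=np.indices(z.shape)
    p=np.stack([(u-d['cx'])/d['fx']*z,(v-d['cy'])/d['fy']*z,z,np.ones_like(z)],-1)
    w=p@np.linalg.inv(d['camera_from_world']).T
    w=w[...,:3]; w[z<=0]=np.nan; return w
E
python3 - <<'E'
from h import *
a=save('scene','s0'); b=save('side','d0')
cv2.imwrite('pics/both.png',np.vstack([a['pixels'],b['pixels']])[:,:,::-1][:, :])
for d in (a,b):
    print(np.round(np.linalg.inv(d['camera_from_world']),3), d['fx'])
print(r.finger_overhang,r.current_t(),r.current_ee_rot())
E
```

```text
[[ 0.683 -0.533  0.499 -0.339]
 [-0.73  -0.496  0.47  -0.896]
 [-0.003 -0.685 -0.728  1.421]
 [ 0.     0.     0.     1.   ]] 489.8350942597433
[[ 0.594  0.602 -0.533  1.505]
 [ 0.804 -0.434  0.407 -0.828]
 [ 0.014 -0.67  -0.742  1.497]
 [ 0.     0.     0.     1.   ]] 488.1128738380128
0.022 0.1 [ 7.07110356e-01  7.07103016e-01 -3.22233092e-04 -4.06743901e-04]
```

View pics/s0.png

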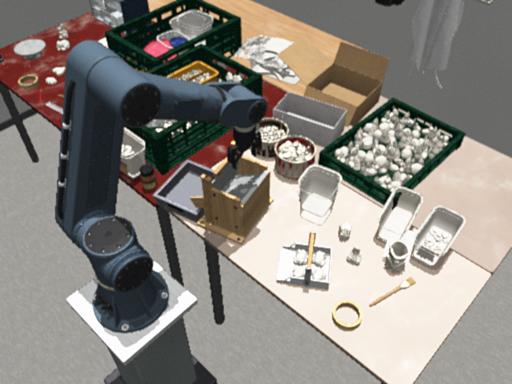

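View pics/d0.png

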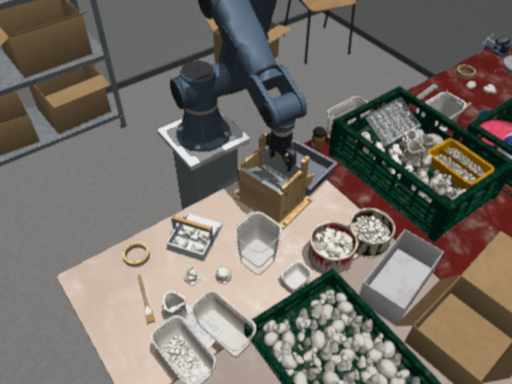

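Scene view: the tray sits at about (305,265) with its handle running (312,235)–(308,280). The hopper is at (237,200) and the grey bin at (187,188). The tape is at (347,315), with the rabbit and owl at (345,230) and (355,255). Next I'll build a top-down map from the depth.

Run:
```python
from h import *
# orthographic top map: x 0.1..0.9 up, y 0.6..-0.6 ; 600px/m
S=800; img=np.zeros((560,800,3),np.uint8); Z=np.full((560,800),-1.)
for f in ('s0','d0'):
    d=np.load(f'pics/{f}.npz'); w=cloud(d).reshape(-1,3); c=d['pixels'].reshape(-1,3)
    ok=np.isfinite(w[:,0])&(w[:,2]<0.3)&(w[:,2]>-0.02); w=w[ok];c=c[ok]
    u=((0.5-w[:,1])*S).astype(int); v=((0.9-w[:,0])*S).astype(int)
    for a,b,z,cc in zip(u,v,w[:,2],c):
        if 0<=a<799 and 0<=b<559:
            for i in (0,1):
                for j in (0,1):
                    if z>Z[b+i,a+j]: Z[b+i,a+j]=z; img[b+i,a+j]=cc
for k in range(0,800,80):
    cv2.putText(img,f'{.5-k/S:.1f}',(k,10),0,.35,(255,0,0)); img[::4,k]=(255,0,0)
for k in range(0,560,80):
    cv2.putText(img,f'{.9-k/S:.1f}',(0,k+10),0,.35,(255,0,0)); img[k,::4]=(255,0,0)
cv2.imwrite('pics/top.png',img[:,:,::-1])
```

```text
(no output)
```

View pics/top.png

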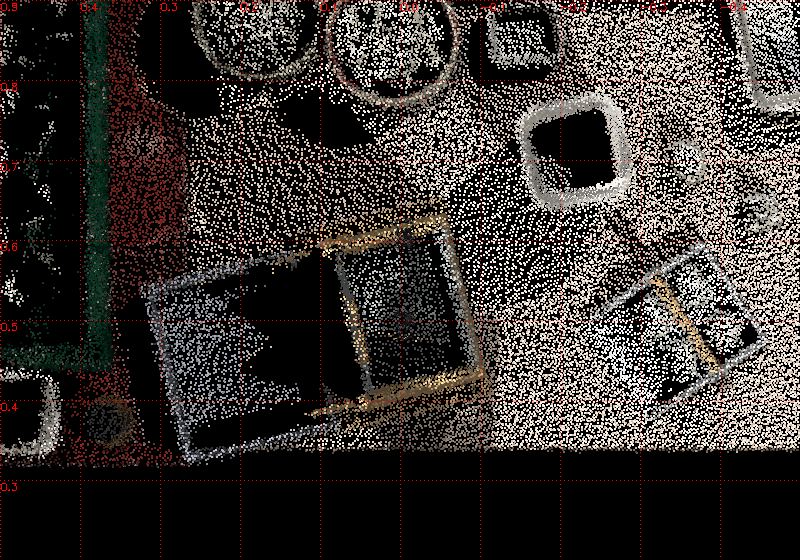

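The top map shows the hopper's rear wall on its right, from (445,225) to (480,375), running towards +y at a yaw of about 102°. The bin is to its left. The tray is at about (690,310) with its handle from (655,280) to (718,370), and its low lip faces the hopper. Next I'll measure these precisely.

Run:
```python
from h import *
P={}
for f in ('s0','d0'):
    d=dict(np.load(f'pics/{f}.npz')); w=cloud(d); hsv=cv2.cvtColor(d['pixels'],cv2.COLOR_RGB2HSV)
    H,Sa,V=[hsv[...,i].astype(int) for i in range(3)]
    org=(H>8)&(H<26)&(Sa>70)&(V>80)
    x,y,z=w[...,0],w[...,1],w[...,2]
    def fit(n,m):
        p=w[m]; 
        if len(p)<8: print(f,n,len(p)); return
        (c,s,a)=cv2.minAreaRect((p[:,:2]*1000).astype(np.float32))
        pc=p[:,:2]-p[:,:2].mean(0); vv=np.linalg.svd(pc,full_matrices=False)[2][0]
        print(f,n,len(p),'c',np.round(c),'s',np.round(s),'mean',np.round(p.mean(0),4),'dir',round(np.degrees(np.arctan2(vv[1],vv[0]))%180,1),'z',np.round(np.percentile(p[:,2],[5,50,95]),4))
    fit('handle',org&(x>.40)&(x<.6)&(y>-.45)&(y<-.28)&(z>.09))
    fit('handletop',org&(x>.40)&(x<.6)&(y>-.45)&(y<-.28)&(z>.107))
    fit('traywalls',(x>.36)&(x<.62)&(y>-.48)&(y<-.22)&(z>.036)&(z<.05)&~org)
    fit('gatebar',org&(x>.42)&(x<.6)&(y>.01)&(y<.11)&(z>.222)&(z<.235))
    fit('rear',(x>.38)&(x<.66)&(y>-.12)&(y<-.04)&(z>.180)&(z<.192))
    fit('sides',(x>.38)&(x<.66)&(y>-.12)&(y<.04)&(z>.200)&(z<.210))
    fit('guides',(x>.38)&(x<.66)&(y>-.02)&(y<.15)&(z>.246)&(z<.262))
    fit('hopper',(x>.38)&(x<.66)&(y>-.12)&(y<.02)&(z>.08)&(z<.210))
    fit('bin',(x>.3)&(x<.62)&(y>.08)&(y<.36)&(z>.045)&(z<.062)&~org)
```

```text
s0 handle 140 c [ 497. -355.] s [143.  15.] mean [ 0.4972 -0.3544  0.109 ] dir 33.5 z [0.1035 0.1089 0.1151]
s0 handletop 106 c [ 495. -356.] s [138.  13.] mean [ 0.4955 -0.3561  0.1106] dir 33.1 z [0.1074 0.1102 0.1156]
s0 traywalls 232 c [ 515. -391.] s [156. 214.] mean [ 0.504  -0.3786  0.042 ] dir 25.7 z [0.0366 0.0415 0.0478]
s0 gatebar 78 c [491.  57.] s [93. 19.] mean [0.4868 0.0545 0.2281] dir 14.8 z [0.2228 0.2281 0.233 ]
s0 rear 227 c [520. -72.] s [211.  63.] mean [ 0.5118 -0.0725  0.1848] dir 9.7 z [0.1808 0.1843 0.1907]
s0 sides 149 c [508.  -3.] s [210. 135.] mean [ 0.4798 -0.0225  0.2036] dir 7.1 z [0.2004 0.2033 0.2081]
s0 guides 92 c [506.  21.] s [218. 114.] mean [0.4803 0.0252 0.2531] dir 177.3 z [0.2474 0.2529 0.2599]
s0 hopper 2071 c [513. -20.] s [217. 131.] mean [ 0.4923 -0.0462  0.1503] dir 3.1 z [0.0906 0.152  0.2014]
s0 bin 449 c [445. 237.] s [240. 283.] mean [0.4231 0.2439 0.0535] dir 33.0 z [0.0464 0.0537 0.0593]
d0 handle 172 c [ 497. -356.] s [146.  21.] mean [ 0.4977 -0.3571  0.1081] dir 33.4 z [0.0999 0.1088 0.115 ]
d0 handletop 106 c [ 498. -357.] s [146.  18.] mean [ 0.4964 -0.3578  0.1111] dir 32.5 z [0.1075 0.1103 0.1157]
d0 traywalls 177 c [ 502. -362.] s [154. 139.] mean [ 0.5189 -0.3832  0.0421] dir 39.9 z [0.0366 0.0419 0.0486]
d0 gatebar 12 c [559.  65.] s [92. 24.] mean [0.5709 0.072  0.2287] dir 14.7 z [0.2228 0.2299 0.2331]
d0 rear 207 c [529. -72.] s [ 62. 202.] mean [ 0.5262 -0.0693  0.1848] dir 10.3 z [0.1805 0.1847 0.1897]
d0 sides 141 c [513.  -6.] s [211. 127.] mean [ 0.5049 -0.0181  0.2044] dir 6.4 z [0.2004 0.2044 0.2083]
d0 guides 116 c [505.  24.] s [219. 112.] mean [0.5223 0.038  0.2536] dir 7.9 z [0.247  0.254  0.2598]
d0 hopper 1801 c [518. -20.] s [210. 131.] mean [ 0.5243 -0.049   0.1488] dir 4.1 z [0.0906 0.1487 0.2022]
d0 bin 307 c [480. 261.] s [163. 305.] mean [0.4705 0.2694 0.0535] dir 154.2 z [0.0467 0.0536 0.06  ]
```

```bash
cat >> h.py <<'E'
from scipy.spatial.transform import Rotation as Ro
def grip_R(yaw,tilt=0.,s=1):  # tool orientation for tray yaw, tilt about tray y (deg)
    base=np.array([[0,s,0],[s,0,0],[0,0,-1.]])   # columns: tool x=s*ty, tool y=s*tx, z=-Z
    return Ro.from_euler('z',yaw,degrees=True)*Ro.from_euler('y',tilt,degrees=True)*Ro.from_matrix(base)
def grip_pose(lip,yaw,tilt,s,back=.003):
    """TCP pose holding bar middle so the tray lip is at `lip`"""
    A=Ro.from_euler('z',yaw,degrees=True)*Ro.from_euler('y',tilt,degrees=True)
    p=np.array(lip)+A.apply([-.105,0,.091+back]); return p,grip_R(yaw,tilt,s).as_quat()
E
python3 - <<'E'
from h import *
np.set_printoptions(precision=2,suppress=True)
hx=lambda y:np.array([np.cos(np.radians(y)),np.sin(np.radians(y)),0])
inl=np.array([.515,-.085,.186])
for s in (1,-1):
    print(s,'pick',r.inverse_kinematics([.497,-.356,.101],grip_R(123.3,0,s).as_quat()))
    for t in (0,15,30,45,60):
        print(t,r.inverse_kinematics(*grip_pose(inl+.012*hx(103)+[0,0,.008],103,t,s)))
    print('gate',r.inverse_kinematics([.505,.055,.3],grip_R(103,0,s).as_quat()))
E
```

```text
1 pick [-0.7   0.64  1.6  -0.    0.9  -2.85]
0 [-0.4   0.34  1.57 -0.    1.22 -2.2 ]
15 [-0.26  0.25  1.66 -0.26  1.12 -1.95]
30 [-0.09  0.21  1.74 -0.56  1.09 -1.65]
45 [ 0.08  0.22  1.81 -0.87  1.16 -1.33]
60 [ 0.24  0.29  1.86 -1.11  1.3  -1.05]
gate [ 0.02  0.23  1.7  -0.    1.22 -1.78]
-1 pick [-0.7   0.64  1.6  -0.    0.9   0.29]
0 [-0.4   0.34  1.57 -0.    1.22  0.94]
15 [-0.26  0.25  1.66 -0.26  1.12  1.19]
30 [-0.09  0.21  1.74 -0.56  1.09  1.49]
45 [ 0.08  0.22  1.81 -0.87  1.16  1.81]
60 [ 0.24  0.29  1.86 -1.11  1.3   2.09]
gate [ 0.02  0.23  1.7  -0.    1.22  1.36]
```

```bash
python3 - <<'E'
from h import *
q=grip_R(123.3,0,-1).as_quat()
r.move_linear([.55,0,.33],vel=.2)
r.move_to([.497,-.356,.20],q)
r.move_linear([.497,-.356,.101],vel=.12)
r.set_gripper(0.,60)
print(r.current_opening(),r.current_finger_force(),r.current_tool_pos(),r.current_contact_force(),r.current_t())
save('scene','s1'); save('side','d1')
E
cat > hop.py <<'E'
from h import *
A=[]
for f in ('s1','d1'):
    w=cloud(dict(np.load(f'pics/{f}.npz'))).reshape(-1,3); w=w[np.isfinite(w[:,0])]; A.append(w[(w[:,0]>.3)&(w[:,0]<.75)&(w[:,1]>-.16)&(w[:,1]<.4)])
w=np.vstack(A)
def pts(zl,zh,yl,yh):
    return w[(w[:,2]>zl)&(w[:,2]<zh)&(w[:,1]>yl)&(w[:,1]<yh)]
for n,m in dict(rear=pts(.181,.191,-.13,-.03),side=pts(.201,.209,-.13,.05),guide=pts(.249,.259,-.05,.15),bar=pts(.22,.235,0,.11),bin=pts(.05,.06,.08,.4)).items():
    best=None
    # yaw: minimise entropy of histograms along both axes (walls are straight)
    for a in np.arange(97,109,.25):
        c,s=np.cos(np.radians(a)),np.sin(np.radians(a))
        U=m[:,0]*c+m[:,1]*s; V=-m[:,0]*s+m[:,1]*c
        e=sum(((np.histogram(t,np.arange(-.7,.7,.003))[0]/len(m))**2).sum() for t in (U,V))
        if best is None or e>best[0]: best=(e,a)
    print(n,len(m),best)
a=103.
import sys
if len(sys.argv)>1:a=float(sys.argv[1])
c,s=np.cos(np.radians(a)),np.sin(np.radians(a))
def hist(n,m,lo,hi,ax):
    t=(m[:,0]*c+m[:,1]*s) if ax==0 else (-m[:,0]*s+m[:,1]*c)
    h,e=np.histogram(t,np.arange(lo,hi,.004)); print(n,'uv'[ax],[(round(float(b)*1000),int(k)) for b,k in zip(e,h) if k>5])
m=pts(.181,.191,-.13,-.03); hist('rear',m,-.35,.2,0)
m=pts(.201,.209,-.13,.05); hist('side',m,-.8,-.2,1); hist('side',m,-.35,.2,0)
m=pts(.249,.259,-.05,.15); hist('guide',m,-.8,-.2,1); hist('guide',m,-.35,.2,0)
m=pts(.221,.235,0.,.11); hist('bar',m,-.8,-.2,1); hist('bar',m,-.35,.2,0)
E
python3 hop.py
```

```text
0.1518273158542712 59.237356781959534 [ 0.49706747 -0.3559947   0.10121945] [-0.38242289  0.01914498  3.58154455] 3.6833
rear 309 (np.float64(0.12991066285438987), np.float64(105.25))
side 218 (np.float64(0.11867687905058497), np.float64(107.5))
guide 102 (np.float64(0.17339484813533257), np.float64(104.5))
bar 209 (np.float64(0.13612325725143656), np.float64(108.5))
bin 532 (np.float64(0.042208434620385545), np.float64(104.0))
rear u [(-202, 15), (-198, 47), (-194, 58), (-190, 50), (-186, 59), (-182, 28), (-178, 10)]
side v [(-604, 17), (-600, 14), (-596, 19), (-412, 14), (-408, 33), (-404, 36), (-400, 42), (-396, 17), (-392, 10)]
side u [(-178, 6), (-170, 9), (-166, 12), (-158, 7), (-154, 8), (-150, 10), (-142, 6), (-134, 9), (-130, 10), (-126, 9), (-122, 6), (-118, 6), (-114, 7), (-110, 9), (-102, 10), (-98, 7), (-94, 6), (-82, 6), (-62, 6)]
guide v [(-604, 6), (-600, 8), (-596, 8), (-404, 16), (-400, 16), (-396, 21), (-392, 7)]
guide u [(-74, 10), (-70, 8), (-66, 9), (-62, 15), (-58, 9), (-54, 13), (-50, 10), (-46, 11), (-42, 9)]
bar v [(-604, 11), (-548, 6), (-532, 7), (-468, 10), (-464, 8), (-460, 6), (-456, 11), (-448, 6), (-404, 13), (-400, 11), (-396, 6), (-392, 10)]
bar u [(-74, 14), (-70, 16), (-66, 26), (-62, 35), (-58, 37), (-54, 32), (-50, 16), (-46, 12), (-42, 7)]
```

```bash
cat > hop2.py <<'E'
from h import *
exec(open('hop.py').read().split("for n,m in")[0].split("import *",1)[1])
a=105.
for it in range(3):
    X=np.array([np.cos(np.radians(a)),np.sin(np.radians(a))]);Y=np.array([-X[1],X[0]])
    def loc(m): return np.c_[m[:,:2]@X,m[:,:2]@Y]
    out={}
    def line(n,m,sel,ax):
        t=loc(m); t=t[sel(t)]; p=np.polyfit(t[:,1-ax],t[:,ax],1)
        for _ in range(4):
            e=t[:,ax]-np.polyval(p,t[:,1-ax]); t=t[abs(e)<max(.004,2*e.std())]; p=np.polyfit(t[:,1-ax],t[:,ax],1); e=t[:,ax]-np.polyval(p,t[:,1-ax])
        d=np.degrees(np.arctan(p[0]))*(-1 if ax==0 else 1)
        print(n,len(t),'dyaw',round(d,2),'pos',round(t[:,ax].mean(),4),'std',round(e.std(),4),np.round(np.percentile(t[:,ax],[2,98]),4)); out[n]=(d,t[:,ax].mean(),len(t))
    R=pts(.181,.191,-.14,-.02); cy=loc(pts(.201,.209,-.13,.05))[:,1]; mid=(np.percentile(cy,3)+np.percentile(cy,97))/2
    line('rear',R,lambda t:abs(t[:,1]-mid)<.085,0)
    Sd=pts(.201,.209,-.13,.05)
    line('sideL',Sd,lambda t:(t[:,1]-mid>.07),1); line('sideR',Sd,lambda t:(t[:,1]-mid<-.07),1)
    B=pts(.222,.235,0,.13); line('bar',B,lambda t:abs(t[:,1]-mid)<.055,0)
    BB=loc(B); BB=BB[abs(BB[:,1]-mid)<.08]; print('bar y ext',np.round(np.percentile(BB[:,1]-mid,[1,99]),3))
    d=np.mean([out[k][0] for k in ('rear','sideL','sideR','bar')])
    print('yaw',a,'mid',mid,'walls mid',(out['sideL'][1]+out['sideR'][1])/2,'\n'); a=a+d
print(a)
E
python3 hop2.py
```

```text
rear 205 dyaw -0.48 pos -0.2062 std 0.0052 [-0.2147 -0.1968]
sideL 150 dyaw 0.49 pos -0.3964 std 0.0048 [-0.4052 -0.388 ]
sideR 55 dyaw -1.85 pos -0.5923 std 0.0038 [-0.5985 -0.5855]
bar 109 dyaw -1.27 pos -0.0736 std 0.0045 [-0.0806 -0.0652]
bar y ext [-0.052  0.05 ]
yaw 105.0 mid -0.49279369161412984 walls mid -0.49433502394996875 

rear 205 dyaw 0.29 pos -0.1997 std 0.0052 [-0.2084 -0.1902]
sideL 150 dyaw 1.25 pos -0.3981 std 0.0048 [-0.4066 -0.389 ]
sideR 55 dyaw -1.09 pos -0.5943 std 0.0038 [-0.6003 -0.5877]
bar 109 dyaw -0.51 pos -0.067 std 0.0045 [-0.0742 -0.0589]
bar y ext [-0.051  0.051]
yaw 104.22138918527635 mid -0.4944670366032984 walls mid -0.4962399919763616 

rear 205 dyaw 0.3 pos -0.1995 std 0.0052 [-0.2083 -0.1901]
sideL 150 dyaw 1.27 pos -0.3982 std 0.0048 [-0.4067 -0.389 ]
sideR 55 dyaw -1.08 pos -0.5944 std 0.0038 [-0.6004 -0.5877]
bar 109 dyaw -0.49 pos -0.0669 std 0.0045 [-0.0741 -0.0588]
bar y ext [-0.051  0.051]
yaw 104.2078716985558 mid -0.4944976100132582 walls mid -0.4962722558941719 

104.2076370470897
```

```bash
cat >> h.py <<'E'
YAW=104.2
HX=np.array([np.cos(np.radians(YAW)),np.sin(np.radians(YAW)),0]); HY=np.array([-HX[1],HX[0],0])
HO=-.195*HX-.495*HY
def hop(x,y,z): return HO+x*HX+y*HY+np.array([0,0,z])
def tip(x,z,t,vel=.06,y=0):
    p,q=grip_pose(hop(x,y,z),YAW,t,-1); r.move_linear(p,q,vel)
E
python3 - <<'E'
from h import *
print(hop(0,0,.186),hop(.13,0,.216))
r.move_linear([.497,-.356,.15],vel=.08)
r.move_linear([.497,-.356,.345],vel=.2)
print(r.current_finger_force(),r.current_contact_force(),r.current_torque())
tip(-.05,.24,0,.15)
tip(.015,.215,0,.1)
d=save('scene','s2'); e=save('side','d2')
cv2.imwrite('pics/c2.png',cv2.resize(np.hstack([d['pixels'][100:300,150:350],e['pixels'][80:280,180:380]])[:,:,::-1],(800,400)))
print(r.current_opening(),r.current_t())
E
```

```text
[ 0.52771039 -0.06761469  0.186     ] [0.49582043 0.05841321 0.216     ]
58.4591943025589 [ 0.29895402 -0.0386522  -3.88147694] [ 0.00927841 -0.03295846 -0.0120758 ]
0.15250692539812213 7.8083
```

View pics/c2.png

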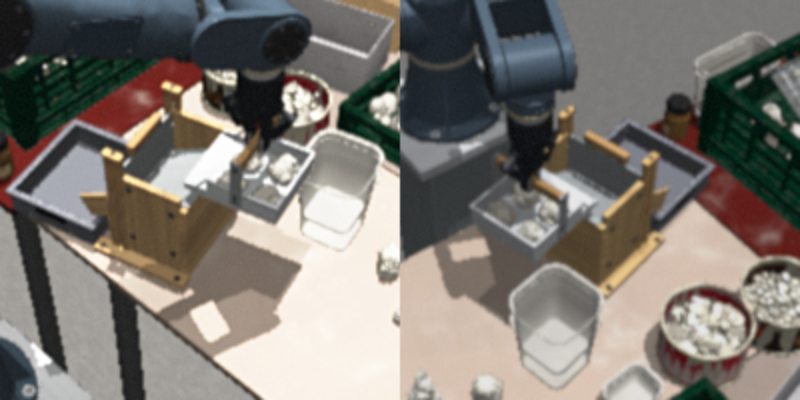

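The tray is held level, centred on the mouth, with all four toads in it. Starting the slow tilt, with a lateral check first.

Run:
```python
from h import *
for f in('s2','d2'):
    w=cloud(dict(np.load(f'pics/{f}.npz'))).reshape(-1,3); w=w[np.isfinite(w[:,0])]
    l=np.c_[(w-HO)@HX,(w-HO)@HY,w[:,2]]
    k=l[(l[:,0]<-.02)&(l[:,0]>-.19)&(abs(l[:,1])<.11)&(l[:,2]>.243)&(l[:,2]<.255)]
    print('walls y',np.percentile(k[:,1],[1,99]).round(3),'x',np.percentile(k[:,0],[1,99]).round(3),len(k))
    k=l[(l[:,0]>-.012)&(l[:,0]<.05)&(abs(l[:,1])<.066)&(l[:,2]>.205)&(l[:,2]<.225)]
    print('lip x',np.percentile(k[:,0],[50,99]).round(3),len(k))
tip(.015,.205,6,.05)
tip(.015,.197,12,.05)
for t in np.arange(14,29,2): tip(.015,.194,t,.05)
print(r.current_contact_force(),r.current_t())
d=save('scene','s3'); e=save('side','d3')
cv2.imwrite('pics/c3.png',cv2.resize(np.hstack([d['pixels'][100:300,150:350],e['pixels'][80:280,180:380]])[:,:,::-1],(800,400)))
```

```text
walls y [-0.075  0.079] x [-0.169 -0.039] 202
lip x [-0.001  0.012] 185
walls y [-0.078  0.076] x [-0.169 -0.035] 203
lip x [0.003 0.014] 137
[ 0.11168995 -0.24521795 -2.798557  ] 10.55
```

View pics/c3.png

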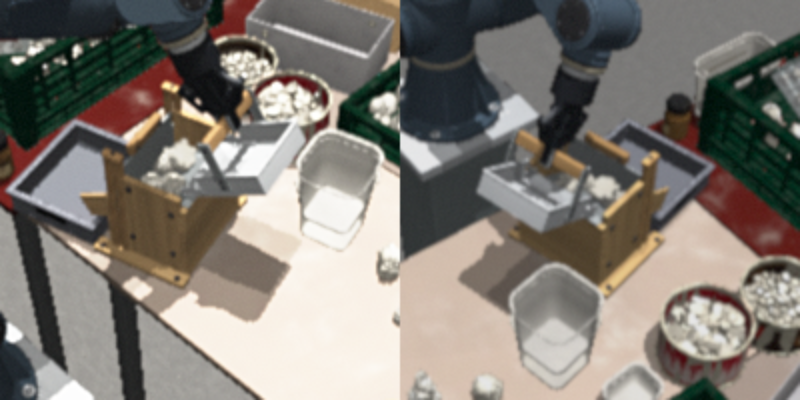

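The toads have started sliding into the hopper. The wrist load has dropped by about 1.1 N, roughly three toads. Tilting further.

Run:
```python
from h import *
for t in np.arange(30,51,2): tip(.015,.194,t,.06)
r.sleep(.5)
print(r.current_contact_force(),r.current_t())
d=save('scene','s4'); e=save('side','d4')
cv2.imwrite('pics/c4.png',cv2.resize(np.hstack([d['pixels'][100:300,150:350],e['pixels'][80:280,180:380]])[:,:,::-1],(800,400)))
```

```text
[-0.21082514  0.20199843 -2.2864357 ] 13.9
```

View pics/c4.png

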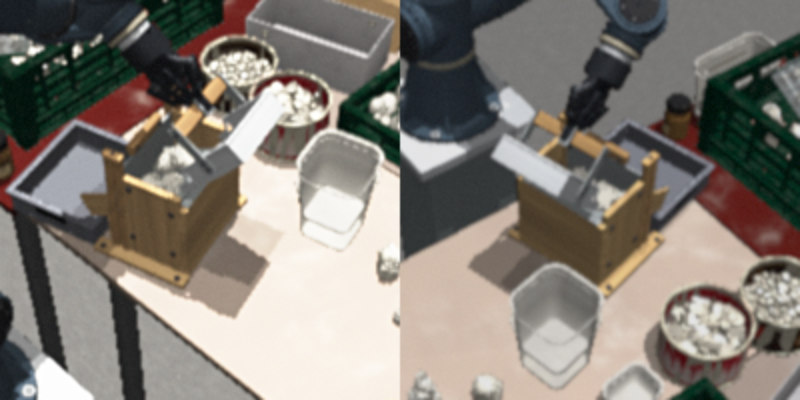

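Run:
```python
from h import *
tip(.005,.215,50,.05); tip(-.01,.25,42,.08); tip(-.05,.26,20,.12); tip(-.05,.26,0,.12)
print(r.current_contact_force())
d=save('scene','s5'); 
q=grip_R(123.3,0,-1).as_quat()
r.move_linear([.497,-.356,.345],q,.2); r.move_linear([.497,-.356,.13],vel=.15); r.move_linear([.497,-.356,.1015],vel=.05)
print(r.current_contact_force(),r.current_tool_pos())
r.set_gripper(1.0); r.sleep(.2)
r.move_linear([.497,-.356,.30],vel=.15)
e=save('side','d5'); d=save('scene','s6')
print(r.current_t())
cv2.imwrite('pics/c5.png',cv2.resize(np.hstack([d['pixels'][100:300,150:350],e['pixels'][80:280,150:350]])[:,:,::-1],(800,400)))
```

```text
[ 0.79161552  1.10921287 -1.99589374]
[-0.92617814  0.58398519 -1.08266475] [ 0.49695853 -0.35596487  0.10123003]
22.5917
```

View pics/c5.png

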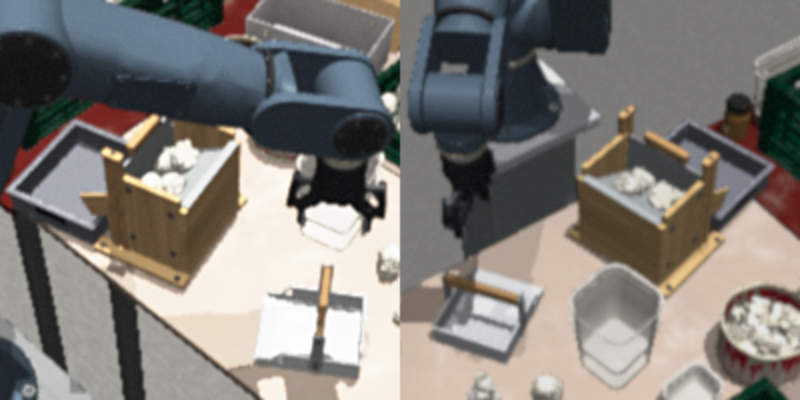

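The empty tray stands flat at its old place, at about (310,330) in the left crop. The toads are clumped in the hopper at about (175,170), behind the shut gate. On to the gate.

Run:
```python
from h import *
q=grip_R(YAW,0,-1).as_quat(); g=hop(.1285,0,0)
P=lambda z:g+np.array([0,0,z])
r.move_linear([.497,-.356,.34],vel=.2)
r.move_to(P(.34),q); r.move_linear(P(.224),vel=.1)
print(r.current_contact_force()); r.set_gripper(0.,80)
print(r.current_opening(),r.current_finger_force(),r.current_contact_force(),r.current_tool_pos())
for z in (.244,.264,.284,.302):
    r.move_linear(P(z),vel=.05); print(z,r.current_contact_force().round(1),r.current_t())
r.sleep(1.5)
d=save('scene','s7'); e=save('side','d7')
cv2.imwrite('pics/c7.png',cv2.resize(np.hstack([d['pixels'][100:300,130:330],e['pixels'][80:280,180:380]])[:,:,::-1],(800,400)))
```

```text
[-0.17543726 -0.39093344 -0.52388013]
0.17369451129232452 80.04114389419556 [-5.92722724 33.81075738  2.74904325] [0.49508338 0.06103798 0.22384293]
0.244 [-6.8 33.   3.1] 26.9667
0.264 [-6.3 32.8  2.7] 27.5167
0.284 [-6.9 32.1  2.2] 28.0667
0.302 [-6.  31.8  0.9] 28.575
```

View pics/c7.png

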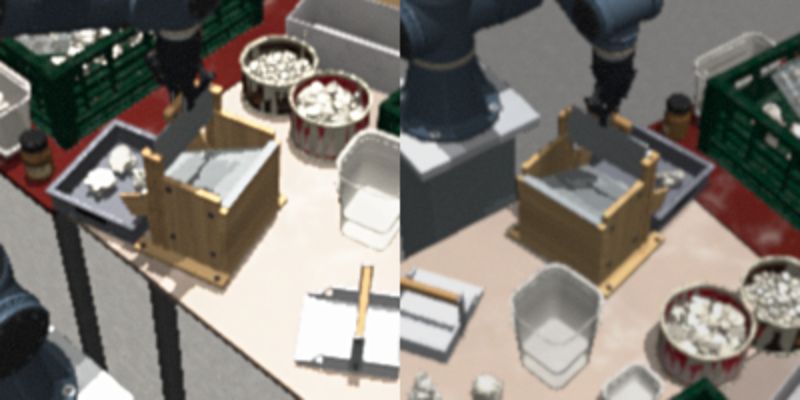

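Run:
```python
from h import *
r.set_gripper(1.0); r.sleep(.2)
p=r.current_tool_pos(); r.move_linear([p[0],p[1],.42],vel=.2)
r.move_to([.5,-.2,.42],r.current_ee_rot()); r.sleep(.3)
d=save('scene','s8'); e=save('side','d8')
for x in (d,e):
    w=cloud(x).reshape(-1,3); l=np.c_[(w-HO)@HX,(w-HO)@HY,w[:,2]]
    k=l[(abs(l[:,0]-.13)<.025)&(abs(l[:,1])<.04)&(l[:,2]>.15)]; print('gate top',np.percentile(k[:,2],97))
print(r.current_t())
cv2.imwrite('pics/c8.png',cv2.resize(np.hstack([d['pixels'][130:230,140:260],e['pixels'][110:210,240:360]])[:,:,::-1],(800,333),interpolation=cv2.INTER_CUBIC))
```

```text
gate top 0.3084949340513141
gate top 0.30982265728086944
33.2083
```

View pics/c8.png

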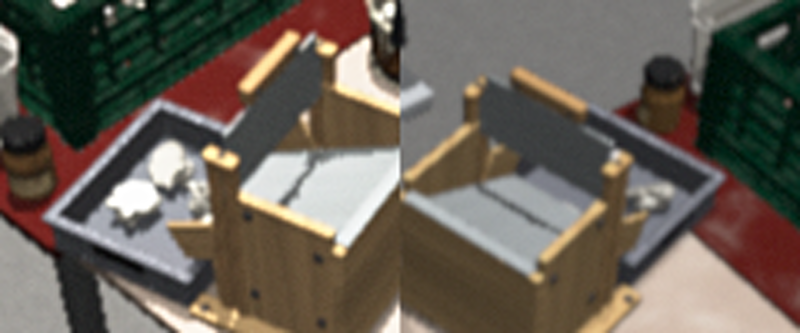

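The gate is up by about 80 mm. Three toads show in the bin, and the chute's end is hidden, so I'll check from above with the wrist camera.

Run:
```python
from h import *
b=hop(.24,0,.45); r.move_to(b,grip_R(YAW,0,-1).as_quat()); r.sleep(.2)
d=optics.get_image('wrist'); cv2.imwrite('pics/w1.png',d['pixels'][:,:,::-1]); print(r.current_t(),b)
```

```text
34.8333 [0.46883662 0.1650522  0.45      ]
```

View pics/w1.png

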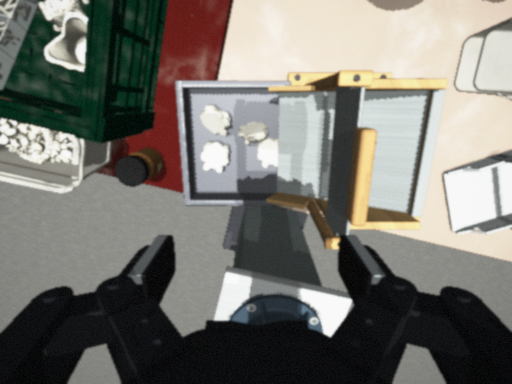

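The wrist view shows all four toads in the bin, at (215,120), (215,155), (253,132) and (268,152). The chute and hopper are empty and the gate is up. Handing in.

```bash
python3 -c "
from h import *
print(r.hand_in())"
```

```text
the job is handed in; nothing more can be done
None
```

I handed the job in at about 35 s of the 64 s: all four toads are in the bin, the gate is up by about 80 mm, and the empty tray stands flat at its old place; the hand-in returned no verdict.

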